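# Set a sprung-jaw board holder to its middle opening

### The arm

A 6-joint arm with a two-finger parallel gripper is mounted at the origin on the work surface. World frame = base frame: x ahead of the robot, y to its left, z up, the work surface at z = 0. Lengths are in m, angles in rad, forces in N, time in s.
With the tool pointing down it reaches from about 0.3 to 0.775 m from the base axis. Payload 14.6 kg.
Tool frame: the origin (TCP) lies on the centre line of the jaws, within the pads' length; the fingertips stand 25 mm ahead of it and the grasp point (between the pads) lies 6 mm ahead of it (ctrl.tip_reach is the distance from the TCP to the fingertips, in m); z points along the fingers, y is the line along which they close (so a half turn about z gives the same grasp; the last joint's range is limited). The gripper opens to 94 mm and grips with 3 to 60 N. Pads are 16 mm wide; open, the fingers measure 119 mm over their backs; the gripper's body (75 mm by 177 mm) begins 78 mm behind the grasp point.
Start: joints at [-1.183, 0.3, 1.521, -0, 1.321, -0.067], TCP at [0.242, -0.494, 0.23] pointing down, gripper open.
Joint ranges: [-3.03, 3.03], [-0.79, 2.21], [0.23, 2.52], [-1.04, 4.18], [0, 3.07], [-2.55, 2.55]. Speed limits (rad/s): [2.22, 2.22, 2.57, 3.14, 3.14, 3.14].

### API

Orientations are given as [roll, pitch, yaw] about the fixed x, y, z axes, in that order (R = Rz(yaw) Ry(pitch) Rx(roll)).
In Python, from station import ctrl gives the robot as it stands. The module is installed in compiled form; this text tells all that it offers.
- The arm moves only by the tool apply_moves, never from a script. Its argument "deltas" is a list of rows, each a list of 7 numbers: the closure in counts, from 0 (fully open) to 255 (shut), then the shift along the world's x, y, z in cm, then the turn, a rotation vector about the world's x, y, z in rad. In form: [[jaw, tx, ty, tz, ax, ay, az], ...]. A call has 1 to 10 rows; each row shifts and turns the commanded pose from where the row before left it; what a row does not reach is not made up. A row lasts 1/10 s, in which the tool goes at most 50 mm and 8.59 degrees, less where a joint would pass 70% of its speed; a pose out of reach is approached as far as the arm can. A call with a gripper value outside its range is refused whole. The fingers move at their own pace and stop on an object; "grip_force" is the grip in N (left out, the last holds). Time passes only in rows, so rows that do not move let the fingers close. It gives the time, the measured TCP pose, the force, the opening and the grip force at its end, in the units of the state.
- ctrl.get_obs(): the state, without advancing time (a new reading comes with each control period).
- ctrl.camera(name): name is "scene" or "top" or "wrist"; returns a dict with "img" (420x560x3 uint8, red, green, blue), "K" (3x3 intrinsics, pixels), "pose" (4x4, takes a point from camera to world coordinates); the wrist camera has in their place "hand_eye" (4x4, takes a point from camera to tool coordinates, whose origin is the TCP and whose axes are the flange's). Camera axes: x right, y up, looking along -z (the intrinsics and any distortion apply to the point x, -y, -z); pixel columns grow to the right and rows downward; lengths in m; the calibration is good to about 2 mm. A picture is of the moment at which its call begins: read the wrist's pose just before it. There is no depth.
- ctrl.hand_in(): hands the job in; it is judged then, once.
The state is a dict: "time_s": time; "qpos": joint angles; "joint_vel": joint speeds; "tau": joint torques, N m; "ee_pos": TCP position; "eef_rot": TCP orientation; "force": force on the tool from outside, world axes, zero at the start; "moment": the same for the moment, N m; "grip_width": finger opening in m; "grip_force": force on a finger pad.
Only numpy, scipy, OpenCV 4.12 (cv2) and the standard library are available. Lean on these libraries where they do the work, as an engineer would, in place of code of your own. Each camera call takes 0.05 s, during which the arm holds its last target. There are 200 camera calls.

### The job

The sprung jaw of the blue circuit-board holder is closed. Push it open with your fingertips against the orange thumb pad and let it go again, so that the spring brings it back onto the stop pin and it stays latched at its middle opening, ready for the next board, not at the wide one. Do not grip the jaw, do not pull the pin by its knob, and leave the board, motor, jar and screwdriver beside the holder where they are.

Things in the scene. Friction and masses are not known exactly. Their poses are not given: they have to be found in the camera images.
- holder: Circuit-board holder, fixed, place and yaw vary. Blue base plate 220 x 130 x 14 mm high. Origin: on the bench under the plate; the plate spans x -100 to +120 mm, y +-65 mm in its own axes. +x is the way the sliding jaw opens. A fixed jaw (x -96 to -76 mm, top 36 mm up) stands at the -x end. Only thumb pad, bracket and pin knob stand above 54 mm.
- jaw (a joint): Opening of the sliding jaw (100 mm wide, top 36 mm up), m; 0 = closed, grows along the holder's +x. Spring always closing: 4 N at 0, 7 N at 0.024, 10 N at 0.044, and up to 5 N more as a tooth lifts the pin; damped. Let go from 0.026 to 0.042 it returns and latches near 0.024 (middle); short of that it springs shut; past 0.044 it latches near 0.044 (wide), freed only by pulling the pin. End stop 0.050.
- pad_face (a point): Centre of the push face of the orange thumb pad on top of the sliding jaw; moves with the jaw. Axes parallel to the holder's; the face looks along -x. Pad 40 mm wide (y), 34 mm high, from 36 to 70 mm above the bench; face centre 53 mm up and at x = -57 mm, y = 0 of the holder when closed. To its -x side all is free above 36 mm.
- bracket_back (a point): Centre of the rear face of the steel bracket that backs the thumb pad from behind and at both sides: 46 mm wide, top 68 mm above the bench, 14 mm behind (+x of) the pad's face; its cheeks stop 3 mm short of that face. It is part of the jaw, moves with it, and is not to be gripped or pressed by a finger.
- stop_pin (a joint): Lift of the spring-loaded stop pin, m. 0 = fully down, in a gap of the toothed bar; rises to about 0.006 by itself while a tooth passes under it. Only pulling its knob lifts it more.
- pin_knob (a point): Centre of the top of the stop pin's black pull knob, 19 mm across, 68.5 mm above the bench when the pin is down; x = +26 mm, y = 0 in the holder's axes.
- fc_board: Loose dark-blue drone circuit board, 40 x 40 mm, 9 mm high over its connectors, lying flat on the bench beside the holder. Origin at the centre of its underside. To be left alone.
- motor: Loose small drone motor, red bell 28 mm across, 32 mm high with its shaft, standing on the bench. Origin at the centre of its underside. To be left alone.
- flux_jar: Loose jar, 40 mm across and 32 mm high, black cap. Origin at the centre of its underside. To be left alone.
- screwdriver: Loose screwdriver with red handle, 160 mm long, lying on the bench. To be left alone.

How it is judged:
By the outcome, as a careful person would: the job done as asked, in the order asked, and still so for the second after the job is handed in, with the robot touching nothing.
It also fails if it takes over 32 s, if anything falls off the work surface, if the arm or the gripper's body presses on something with over 40 N, if the wrist force passes 120 N, or if a joint passes its speed limit or range.

## Working session

There is one attempt and no reset: what is moved stays moved. The work goes in short steps, Python scripts to look and compute and a tool call to move; the robot and the scene stay as the last step left them, time stands still between calls to the robot, and variables do not carry over. Pictures are saved under pics/ and viewed, at most 10 in all, crops included, and the job is handed in when it is done.

Besides the shell and the picture viewer there is one more tool, called after "Call:" by a JSON object that holds its "op" and its "data", one argument or row to a line. apply_moves: Moves the arm, as the interface text tells. Its arguments: {"type":"object","properties":{"deltas":{"type":"array"},"grip_force":{"type":"number"}},"required":["deltas"]}

```bash
mkdir -p pics; python3 - <<'E'
from station import ctrl
import cv2,numpy as np
o=ctrl.get_obs();print(o['time_s'],o['ee_pos'],o['eef_rot'],o['force'],o['grip_width'],ctrl.tip_reach)
for n in('top','scene'):
    c=ctrl.camera(n);cv2.imwrite(f'pics/{n}0.png',c['img'][:,:,::-1]);np.savez(f'{n}0.npz',**{k:c[k] for k in('img','K','pose')});print(n,c.keys(),c['K'],c['pose'])
E
```

```text
0.0 [ 0.24152226 -0.49385586  0.22986975] [-3.14038127e+00 -1.11184076e-04  4.54825895e-01] [0.02354912 0.10694814 0.03552739] 0.09391124122794493 0.025
top dict_keys(['img', 'K', 'pose']) [[530.74812133   0.         280.11404482]
 [  0.         530.74812133 208.75757519]
 [  0.           0.           1.        ]] [[ 0.02182452  0.98454598 -0.17376105  0.45441624]
 [-0.99958231  0.02478192  0.01486829  0.0120906 ]
 [ 0.01894465  0.17336398  0.9846756   0.92407541]
 [ 0.          0.          0.          1.        ]]
scene dict_keys(['img', 'K', 'pose']) [[459.66166832   0.         285.95109302]
 [  0.         459.66166832 216.96783135]
 [  0.           0.           1.        ]] [[-0.23407794 -0.53086293  0.81448884  1.37205214]
 [ 0.97196515 -0.14688011  0.18360276  0.19169687]
 [ 0.02216432  0.83463212  0.55036167  0.55508477]
 [ 0.          0.          0.          1.        ]]
```

View pics/top0.png

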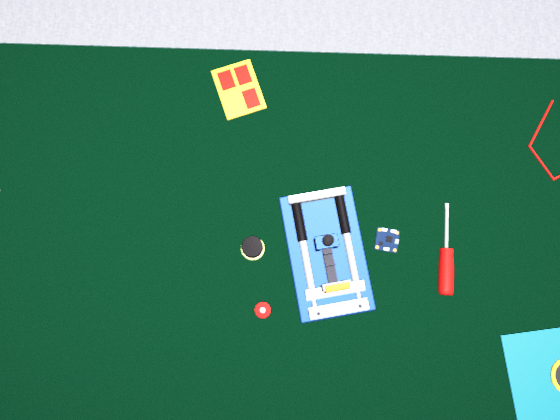

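View pics/scene0.png

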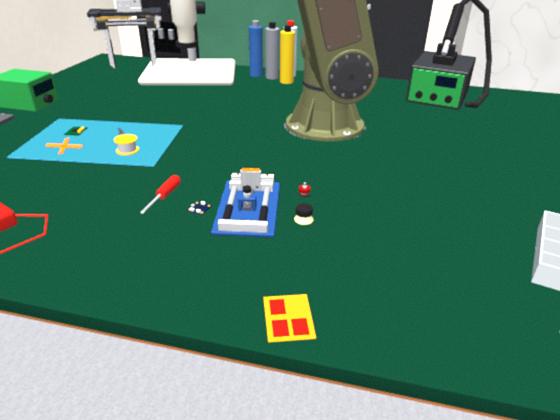

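Top view: the holder is at about (328,254), opening towards image up (about world +x). The yellow-orange pad is at (338,287) and the knob at (328,240). I'll take an enlarged crop for accuracy.

```bash
python3 - <<'E'
import cv2,numpy as np
i=np.load('top0.npz')['img'][180:330,270:385,::-1]
cv2.imwrite('pics/crop.png',cv2.resize(i,None,fx=4,fy=4,interpolation=cv2.INTER_CUBIC))
E
```

```text
(no output)
```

View pics/crop.png

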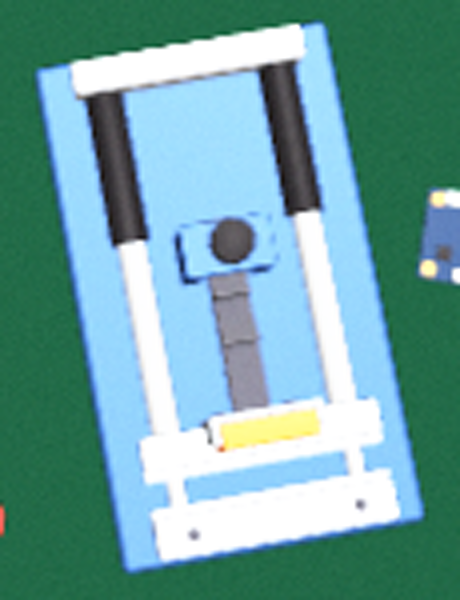

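The crop shows the plate corners at (38,71), (325,24), (422,518) and (128,571). The knob is at (233,240), and the pad's near top edge runs from (222,449) to (320,433).

```bash
cat > fit.py <<'E'
import numpy as np
from scipy.optimize import least_squares
d=np.load('top0.npz');K,T=d['K'],d['pose']
def proj(P):
    c=(P-T[:3,3])@T[:3,:3]; c=c*[1,-1,-1]; q=c@K.T; return q[:,:2]/q[:,2:]
L=np.array([[.12,.065,.014],[.12,-.065,.014],[-.1,-.065,.014],[-.1,.065,.014],[.026,0,.0685],[-.057,.02,.07],[-.057,-.02,.07]])
px=(np.array([[38,71],[325,24],[422,518],[128,571],[233,240],[222,449],[320,433]])+.5)/4-.5+[270,180]
def W(p,L=L):
    c,s=np.cos(p[2]),np.sin(p[2]); return np.c_[L[:,:2]@np.array([[c,s],[-s,c]])+p[:2],L[:,2]]
for n in(4,7):
    f=lambda p:(proj(W(p))-px)[:n].ravel()
    r=least_squares(f,[.4,-.05,.1]);p=r.x
    print(p,np.degrees(p[2]));print((proj(W(p))-px).round(1).tolist())
    print('pad face',W(p,np.array([[-.057,0,.053]])),'+x',np.cos(p[2]),np.sin(p[2]))
E
python3 fit.py
```

```text
[ 0.53123888 -0.08511185  0.19326828] 11.073456998687927
[[-0.7, -0.8], [0.4, -1.1], [1.2, 0.7], [-0.9, 1.0], [0.4, -0.2], [0.6, 0.7], [0.7, 0.4]]
pad face [[ 0.47530012 -0.09605969  0.053     ]] +x 0.9813817469490527 0.19206734952933982
[ 0.53146244 -0.08469085  0.19216336] 11.010149531046606
[[-0.8, -1.0], [0.2, -1.2], [0.9, 0.7], [-1.2, 0.8], [0.2, -0.3], [0.3, 0.5], [0.4, 0.3]]
pad face [[ 0.47551161 -0.09557688  0.053     ]] +x 0.9815933676191626 0.1909828805052212
```

Call:
{"op": "apply_moves", "data": {
  "deltas": [
    [255,1.5,3,0,0,0,-0.02],
    [255,2,3.9,0,0,0,-0.03],
    [255,2,3.9,0,0,0,-0.03],
    [255,2,3.9,0,0,0,-0.03],
    [255,2,3.9,0,0,0,-0.03],
    [255,2,3.9,0,0,0,-0.03],
    [255,2,3.9,0,0,0,-0.03],
    [255,2,3.9,0,0,0,-0.03],
    [255,2,3.9,0,0,0,-0.03],
    [255,1.4,2.5,0,0,0,0]
  ],
  "grip_force": 20
}}

```text
time_s: 1.1
ee_pos: [0.4312, -0.1247, 0.2304]
eef_rot: [-3.141, 0.0, 0.195]
force: [0.2, -0.4, -0.5]
grip_width: 0.0172
grip_force: 0.0
```

Call:
{"op": "apply_moves", "data": {
  "deltas": [
    [255,1.3,2.5,0,0,0,0],
    [255,0,0,0,0,0,0],
    [255,0,0,0,0,0,0]
  ]
}}

```text
time_s: 1.4
ee_pos: [0.4435, -0.1019, 0.2302]
eef_rot: [-3.141, 0.001, 0.196]
force: [-0.3, -0.5, -0.2]
grip_width: 0.0001
grip_force: 0.0
```

Call:
{"op": "apply_moves", "data": {
  "deltas": [
    [255,0,0,-2.5,0,0,0],
    [255,0,0,-3,0,0,0],
    [255,0,0,-3,0,0,0],
    [255,0,0,-3,0,0,0],
    [255,0,0,-2.2,0,0,0],
    [255,0,0,-1.5,0,0,0],
    [255,0,0,-0.8,0,0,0],
    [255,0,0,0,0,0,0],
    [255,0,0,0,0,0,0]
  ]
}}

```text
time_s: 2.3
ee_pos: [0.4438, -0.1026, 0.0711]
eef_rot: [3.141, -0.001, 0.194]
force: [0.9, -1.1, -0.2]
grip_width: 0.0006
grip_force: 0.0
```

```bash
python3 - <<'E'
from station import ctrl
import cv2,numpy as np
o=ctrl.get_obs();print(o['ee_pos'],o['force'])
a=ctrl.camera('wrist')['img'];b=ctrl.camera('scene')['img'][150:250,190:323]
cv2.imwrite('pics/w1.png',np.hstack([cv2.resize(a,(400,300)),cv2.resize(b,(400,300),interpolation=cv2.INTER_CUBIC)])[:,:,::-1])
E
```

```text
[ 0.44376175 -0.10257827  0.07105606] [ 0.92637185 -1.12007537 -0.16399761]
```

View pics/w1.png

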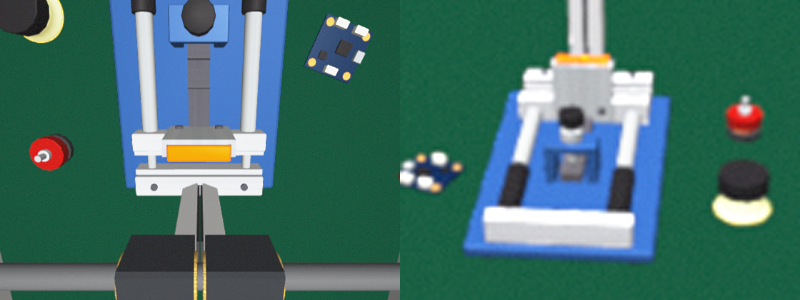

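The wrist view shows the closed fingers centred on the orange pad's face with clear space in front of it. The scene view agrees. Approaching until contact.

Call:
{"op": "apply_moves", "data": {
  "deltas": [
    [255,0.49,0.1,-0.2,0,0,0],
    [255,0.49,0.1,0,0,0,0],
    [255,0.49,0.1,0,0,0,0],
    [255,0.49,0.1,0,0,0,0],
    [255,0,0,0,0,0,0],
    [255,0,0,0,0,0,0]
  ]
}}

```text
time_s: 3.0
ee_pos: [0.4632, -0.098, 0.0683]
eef_rot: [-3.141, 0.0, 0.195]
force: [0.0, 0.3, -0.2]
grip_width: 0.0005
grip_force: 0.0
```

Call:
{"op": "apply_moves", "data": {
  "deltas": [
    [255,0.2,0.04,0,0,0,0],
    [255,0,0,0,0,0,0],
    [255,0,0,0,0,0,0]
  ]
}}

```text
time_s: 3.3
ee_pos: [0.4651, -0.0977, 0.0685]
eef_rot: [-3.142, 0.0, 0.195]
force: [-0.2, 0.1, -0.5]
grip_width: 0.0003
grip_force: 0.0
```

Call:
{"op": "apply_moves", "data": {
  "deltas": [
    [255,0.2,0.04,0,0,0,0],
    [255,0,0,0,0,0,0],
    [255,0,0,0,0,0,0]
  ]
}}

```text
time_s: 3.6
ee_pos: [0.467, -0.0973, 0.0684]
eef_rot: [-3.142, 0.001, 0.195]
force: [-3.2, -0.8, 2.1]
grip_width: 0.0006
grip_force: 1.7
```

Call:
{"op": "apply_moves", "data": {
  "deltas": [
    [255,0.2,0.04,0,0,0,0],
    [255,0,0,0,0,0,0],
    [255,0,0,0,0,0,0]
  ]
}}

```text
time_s: 3.9
ee_pos: [0.469, -0.0969, 0.0684]
eef_rot: [-3.142, 0.0, 0.195]
force: [-4.3, -2.2, 2.3]
grip_width: 0.0003
grip_force: 2.2
```

Call:
{"op": "apply_moves", "data": {
  "deltas": [
    [255,0.2,0.04,0,0,0,0],
    [255,0,0,0,0,0,0],
    [255,0,0,0,0,0,0]
  ]
}}

```text
time_s: 4.2
ee_pos: [0.4711, -0.0965, 0.0684]
eef_rot: [-3.141, 0.0, 0.195]
force: [-4.1, -0.9, 2.1]
grip_width: 0.0006
grip_force: 2.1
```

Contact came at x ≈ 0.467, as predicted. I'm pushing to an opening of about 34 mm.

Call:
{"op": "apply_moves", "data": {
  "deltas": [
    [255,0.3,0.06,0,0,0,0],
    [255,0.3,0.06,0,0,0,0],
    [255,0.3,0.06,0,0,0,0],
    [255,0.3,0.06,0,0,0,0],
    [255,0.3,0.06,0,0,0,0],
    [255,0.3,0.06,0,0,0,0],
    [255,0.3,0.06,0,0,0,0],
    [255,0,0,0,0,0,0],
    [255,0,0,0,0,0,0]
  ]
}}

```text
time_s: 5.1
ee_pos: [0.4919, -0.0923, 0.0683]
eef_rot: [-3.141, 0.001, 0.195]
force: [-6.8, -1.3, 3.5]
grip_width: 0.0005
grip_force: 3.3
```

Call:
{"op": "apply_moves", "data": {
  "deltas": [
    [255,0.3,0.06,0,0,0,0],
    [255,0.3,0.06,0,0,0,0],
    [255,0.3,0.06,0,0,0,0],
    [255,0,0,0,0,0,0],
    [255,0,0,0,0,0,0],
    [255,0,0,0,0,0,0]
  ]
}}

```text
time_s: 5.7
ee_pos: [0.5007, -0.0906, 0.0683]
eef_rot: [-3.141, 0.001, 0.195]
force: [-7.6, -2.2, 3.5]
grip_width: 0.0004
grip_force: 3.9
```

```bash
python3 - <<'E'
from station import ctrl
import cv2,numpy as np
a=ctrl.camera('wrist')['img'];b=ctrl.camera('scene')['img'][150:250,190:323]
cv2.imwrite('pics/w2.png',np.hstack([cv2.resize(a,(400,300)),cv2.resize(b,(400,300),interpolation=cv2.INTER_CUBIC)])[:,:,::-1])
E
```

```text
(no output)
```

View pics/w2.png

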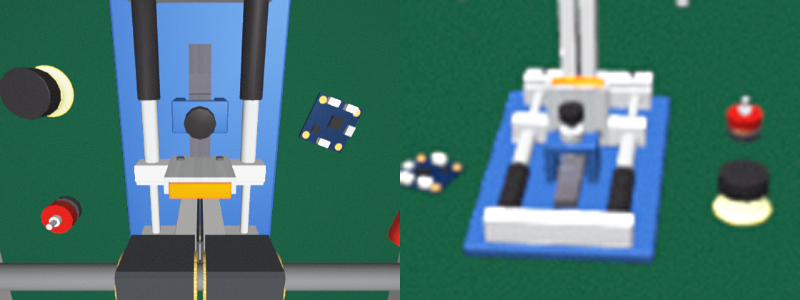

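The jaw is open about 34 mm at about 8 N, which fits the middle window. Letting it back.

Call:
{"op": "apply_moves", "data": {
  "deltas": [
    [255,-0.3,-0.06,0,0,0,0],
    [255,-0.3,-0.06,0,0,0,0],
    [255,-0.3,-0.06,0,0,0,0],
    [255,-0.3,-0.06,0,0,0,0],
    [255,-0.3,-0.06,0,0,0,0],
    [255,-0.3,-0.06,0,0,0,0],
    [255,-0.3,-0.06,0,0,0,0],
    [255,-0.3,-0.06,0,0,0,0],
    [255,0,0,0,0,0,0],
    [255,0,0,0,0,0,0]
  ]
}}

```text
time_s: 6.8
ee_pos: [0.4773, -0.0953, 0.0685]
eef_rot: [3.142, -0.0, 0.195]
force: [0.3, -1.3, 0.7]
grip_width: 0.0008
grip_force: 0.0
```

Call:
{"op": "apply_moves", "data": {
  "deltas": [
    [255,-0.5,-0.1,1,0,0,0],
    [255,0,0,2,0,0,0],
    [255,0,0,3,0,0,0],
    [255,0,0,3,0,0,0],
    [255,-2,-0.4,3,0,0,0],
    [255,-3,0,2,0,0,0],
    [255,-3,0,0,0,0,0],
    [255,0,0,0,0,0,0],
    [255,0,0,0,0,0,0]
  ]
}}

```text
time_s: 7.7
ee_pos: [0.3923, -0.1004, 0.2092]
eef_rot: [3.141, -0.001, 0.194]
force: [0.0, -0.3, 0.7]
grip_width: 0.0005
grip_force: 0.0
```

```bash
python3 - <<'E'
from station import ctrl
import cv2,numpy as np
print(ctrl.get_obs()['force'])
a=ctrl.camera('top')['img'][180:330,240:440];b=ctrl.camera('scene')['img'][150:250,190:323]
cv2.imwrite('pics/w3.png',np.hstack([cv2.resize(a,(400,300),interpolation=cv2.INTER_CUBIC),cv2.resize(b,(400,300),interpolation=cv2.INTER_CUBIC)])[:,:,::-1])
E
```

```text
[ 0.01615112 -0.30525494  0.67458106]
```

View pics/w3.png

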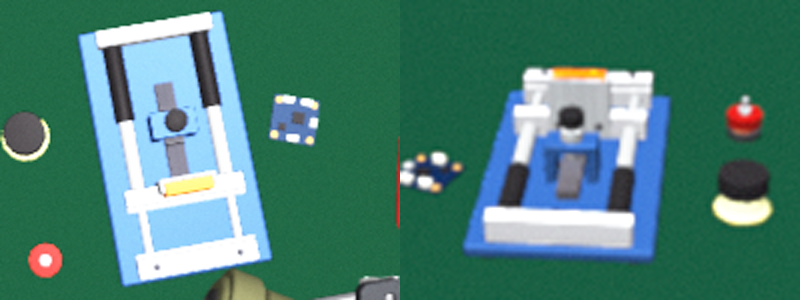

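The jaw is latched with the pad moved about 14 px (about 24 mm) from closed. The tool is clear and nothing beside the holder has moved.

```bash
python3 -c "
from station import ctrl
print(ctrl.hand_in())"
```

```text
the job is handed in; nothing more can be done
None
```

The jaw was pushed open to about 34 mm and let go. It sprang back and stayed latched at about 24 mm, the middle opening, with the tool clear and the board, motor, jar and screwdriver untouched; the job is handed in at about 8 s.

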